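# Check the dispenser slides and mark the one that binds

## Robot

A 6-joint arm with a two-finger parallel gripper is mounted at the origin on the work surface. World frame = base frame: x ahead of the robot, y to its left, z up, the work surface at z = 0. Lengths are in m, angles in rad, forces in N, time in s.
With the tool pointing down it reaches from about 0.35 to 0.925 m from the base axis. Payload 6.4 kg.
Tool frame: the origin (TCP) lies on the front face of the gripper's body, between the roots of the fingers; the fingertips stand 73 mm ahead of it and the grasp point (between the pads) lies 54 mm ahead of it (manip.finger_overhang is the distance from the TCP to the fingertips, in m); z points along the fingers, y is the line along which they close (so a half turn about z gives the same grasp; the last joint's range is limited). The gripper opens to 85 mm and grips with 20 to 120 N. Pads are 22 mm wide; open, the fingers measure 114 mm over their backs; the gripper's body (76 mm by 85 mm) begins 54 mm behind the grasp point. The pads swing forward as they close: fully open they stand 13 mm farther back than shut.
Start: joints at [1.023, 0.245, 1.558, -0, 1.339, -0.174], TCP at [0.237, 0.605, 0.304] pointing down, gripper open.
Joint ranges: [-3.13, 3.13], [-1.02, 2.26], [0.13, 2.54], [-0.95, 4.09], [0.21, 2.88], [-2.74, 2.74]. Speed limits (rad/s): [2.57, 2.57, 3.14, 3.14, 3.14, 3.14].

## Interface

Orientations are given as a rotation vector (axis times angle).
In Python, from station import sensors, viewer, order, manip gives the robot as it stands.
- The arm moves only by the shell command python3 -m crank 'ROWS'. ROWS is JSON, one flat list of numbers, 5 for each row, row after row: the closure, from 0 (fully open) to 1 (shut), then the shift along the tool's x, y, z in m, then the turn about the tool's z in rad. In form: [jaw, dx, dy, dz, roll, jaw, dx, dy, dz, roll, ...]. A call has 1 to 8 rows; each row is the pose to reach, as a shift and turn from the pose commanded when the call began, along the tool's axes at that moment; what a row does not reach only later rows make up. A row lasts 1/10 s, in which the tool goes at most 50 mm and 8.59 degrees, less where a joint would pass 70% of its speed; a pose out of reach is approached as far as the arm can. A call with a gripper value outside its range is refused whole. The fingers move at their own pace and stop on an object; the grip force is fixed at half the most. Time passes only in rows, so rows that repeat a pose let the fingers close. It gives the time, the measured TCP pose, the force, the opening and the grip force at its end, in the units of the state.
- sensors.get_obs(): the state, without advancing time (a new reading comes with each control period).
- viewer.capture(name): name is "side" or "top" or "wrist"; returns the picture (384x512x3 uint8, red, green, blue); there is no depth.
- viewer.calibration(name): a dict with "fov_y" (degrees; the focal length in pixels is half the picture's height over the tangent of half this angle, whatever the lens; pixels are square), "cx", "cy" (the principal point, pixels), "eye" and "orientation" of the camera in the world; the wrist camera has in their place "tool_from_camera" (4x4, takes a point from camera to tool coordinates, whose origin is the TCP and whose axes are the flange's). Camera axes: x right, y down, z forward; pixel columns grow to the right and rows downward; lengths in m; the calibration is good to about 2 mm. A picture is of the moment at which its call begins: read the wrist's pose just before it. calibration takes no time and is no camera call.
- order.close_job(): hands the job in; it is judged then, once.
The state is a dict: "clock": time; "joints": joint angles; "qvel": joint speeds; "tau": joint torques, N m; "tcp_pos": TCP position; "eef_rot": TCP orientation; "force": force on the tool from outside, world axes, zero at the start; "torque": the same for the moment, N m; "gripper_width": finger opening in m; "gripper_force": force on a finger pad.
Only numpy, scipy, OpenCV 4.12 (cv2) and the standard library are available. Lean on these libraries where they do the work, as an engineer would, in place of code of your own. Each camera call takes 0.05 s, during which the arm holds its last target. There are 200 camera calls.

## Task

One by one, from the robot's left to its right, draw each tablet dispenser's sprung slide right out to its stop, hold it there for a moment, then simply let go, so that its spring can take it home. One of the three binds and stays out when you let go: leave that slide standing out as it is, and set the out-of-use marker down gently, upright and fully on top of that dispenser. Do not shift or knock over anything else on the counter.

Things in the scene. Friction and masses are not known exactly. Their poses are not given: they have to be found in the camera images.
- unit_a: tablet dispenser fixed to the counter; all three look alike. Origin at the counter under it; its x axis points from its front to its back (its slide is drawn out along -x), z up. White body 90 (x -15 to 75) x 100 x 172 mm high; a grey hood 120 (x -45 to 75) x 100 mm, from 172 to 195 mm high, overhangs the slide's grip, so the grip is reached with the tool sloping in beneath the hood from the front (35 to 45 degrees from vertical)
- grip_a (a point): centre of the grip of unit_a's slide, where to hold it: a black upright plate, 44 mm long (unit x), 14 mm thick (unit y), 61 mm high (86 to 147 mm above the counter), this point at 122 mm; it stands on a flat steel blade 60 mm wide, 8 mm thick, whose upper face is 36 mm below this point. Moves with the slide; axes as the unit's
- slide_a (a joint): how far the slide is drawn out, m; 0 = home, where all start; 0.050 = at its stop. A spring draws it home: 3 N at home, 6 N at the stop; a sound slide is home within a second of being let go. The one that binds drags with a further 8 N or so (11 to 14 N to pull it) and stays where it is let go
- top_a (a point): centre of the flat top of unit_a (120 x 100 mm, 195 mm above the counter); axes as the unit's
- unit_b: tablet dispenser fixed to the counter; all three look alike. Origin at the counter under it; its x axis points from its front to its back (its slide is drawn out along -x), z up. White body 90 (x -15 to 75) x 100 x 172 mm high; a grey hood 120 (x -45 to 75) x 100 mm, from 172 to 195 mm high, overhangs the slide's grip, so the grip is reached with the tool sloping in beneath the hood from the front (35 to 45 degrees from vertical)
- grip_b (a point): centre of the grip of unit_b's slide, where to hold it: a black upright plate, 44 mm long (unit x), 14 mm thick (unit y), 61 mm high (86 to 147 mm above the counter), this point at 122 mm; it stands on a flat steel blade 60 mm wide, 8 mm thick, whose upper face is 36 mm below this point. Moves with the slide; axes as the unit's
- slide_b (a joint): how far the slide is drawn out, m; 0 = home, where all start; 0.050 = at its stop. A spring draws it home: 3 N at home, 6 N at the stop; a sound slide is home within a second of being let go. The one that binds drags with a further 8 N or so (11 to 14 N to pull it) and stays where it is let go
- top_b (a point): centre of the flat top of unit_b (120 x 100 mm, 195 mm above the counter); axes as the unit's
- unit_c: tablet dispenser fixed to the counter; all three look alike. Origin at the counter under it; its x axis points from its front to its back (its slide is drawn out along -x), z up. White body 90 (x -15 to 75) x 100 x 172 mm high; a grey hood 120 (x -45 to 75) x 100 mm, from 172 to 195 mm high, overhangs the slide's grip, so the grip is reached with the tool sloping in beneath the hood from the front (35 to 45 degrees from vertical)
- grip_c (a point): centre of the grip of unit_c's slide, where to hold it: a black upright plate, 44 mm long (unit x), 14 mm thick (unit y), 61 mm high (86 to 147 mm above the counter), this point at 122 mm; it stands on a flat steel blade 60 mm wide, 8 mm thick, whose upper face is 36 mm below this point. Moves with the slide; axes as the unit's
- slide_c (a joint): how far the slide is drawn out, m; 0 = home, where all start; 0.050 = at its stop. A spring draws it home: 3 N at home, 6 N at the stop; a sound slide is home within a second of being let go. The one that binds drags with a further 8 N or so (11 to 14 N to pull it) and stays where it is let go
- top_c (a point): centre of the flat top of unit_c (120 x 100 mm, 195 mm above the counter); axes as the unit's
- marker_mid (a point): out-of-use marker, loose, plain aluminium, about 0.2 kg: an upright board 80 (x) x 14 (y) mm on a foot 80 x 50 x 10 mm, 62 mm high in all. This point is on the upright board 36 mm above the underside; z up when it stands
- pot_1: grey plastic pot, 64 mm across, 58 mm high, a bystander; origin at the centre of its underside
- pot_2: grey plastic pot, 64 mm across, 58 mm high, a bystander; origin at the centre of its underside
- bottle: white bottle, 58 mm across, 165 mm high, standing in a gap between two units, a bystander; origin at the centre of its underside
- jar: white jar with grey lid, 60 mm across, 85 mm high, standing in a gap between two units, a bystander; origin at the centre of its underside
- carton: cardboard carton lying flat, 100 x 50 x 35 mm, a bystander; origin at the centre of its underside
- stapler: black stapler, 120 x 34 x 39 mm, a bystander; origin at the centre of its underside
Mind the look-alikes: they are no part of the job. Leave any red look-alike of the unit_b alone. Leave any blue look-alike of the part that bears marker_mid alone.

How it is judged:
On the way, in this order (a step that is already met when the one before it is completed fails the run):
1. the left unit's slide is drawn out to its stop and held there for 0.3 s (((world y of unit_a above 0.14 m and value of joint slide_a above 0.045 m) or (world y of unit_b above 0.14 m and value of joint slide_b above 0.045 m) or (world y of unit_c above 0.14 m and value of joint slide_c above 0.045 m))), for 0.3 s.
2. the middle unit's slide is drawn out to its stop and held there for 0.3 s (((world y of unit_a between -0.14 and 0.14 m and value of joint slide_a above 0.045 m) or (world y of unit_b between -0.14 and 0.14 m and value of joint slide_b above 0.045 m) or (world y of unit_c between -0.14 and 0.14 m and value of joint slide_c above 0.045 m))), for 0.3 s.
3. the right unit's slide is drawn out to its stop and held there for 0.3 s (((world y of unit_a below -0.14 m and value of joint slide_a above 0.045 m) or (world y of unit_b below -0.14 m and value of joint slide_b above 0.045 m) or (world y of unit_c below -0.14 m and value of joint slide_c above 0.045 m))), for 0.3 s.
At the end, for the whole second after the job is handed in: two slides are home (within 4 mm), the one that binds still stands out (by 15 mm or more), and on top of its dispenser the marker stands upright (within 0.1 rad), at rest, its centre within 40 mm front to back and 35 mm sideways of the middle of the top (((x of marker_mid in the frame of unit_a between -0.025 and 0.055 m and y of marker_mid in the frame of unit_a between -0.035 and 0.035 m and z of marker_mid in the frame of unit_a between 0.226 and 0.237 m and value of joint slide_a above 0.015 m and value of joint each of slide_b, slide_c below 0.004 m) or (x of marker_mid in the frame of unit_b between -0.025 and 0.055 m and y of marker_mid in the frame of unit_b between -0.035 and 0.035 m and z of marker_mid in the frame of unit_b between 0.226 and 0.237 m and value of joint slide_b above 0.015 m and value of joint each of slide_a, slide_c below 0.004 m) or (x of marker_mid in the frame of unit_c between -0.025 and 0.055 m and y of marker_mid in the frame of unit_c between -0.035 and 0.035 m and z of marker_mid in the frame of unit_c between 0.226 and 0.237 m and value of joint slide_c above 0.015 m and value of joint each of slide_a, slide_b below 0.004 m)) and angle between marker_mid's own z axis and vertical below 0.1 rad and linear speed of marker below 0.02 m/s); the robot touches nothing.
It fails at once if a pot, the bottle, the jar, the carton or the stapler is shifted by more than 30 mm or tipped (distance of any of pot_1, pot_2, bottle, jar, carton, stapler from where it was at the start of the episode above 0.03 m or angle between any of pot_1, pot_2, bottle, jar, carton, stapler's own z axis and vertical above 0.35 rad).
It fails at once if the marker is dropped (moves at over 0.5 m/s, a fall of some 13 mm, without being held) (linear speed of marker above 0.5 m/s and contact force between marker and the fingers below 0.5 N).
It also fails if it takes over 72 s, if anything falls off the work surface, if the arm or the gripper's body presses on something with over 40 N, if the wrist force passes 120 N, or if a joint passes its speed limit or range.

## Working session

There is one attempt and no reset: what is moved stays moved. The work goes in short steps, Python scripts to look and compute and a shell command to move; the robot and the scene stay as the last step left them, time stands still between calls to the robot, and variables do not carry over. Pictures are saved under pics/ and viewed, at most 10 in all, crops included, and the job is handed in when it is done.

```bash
ls; mkdir -p pics; python3 - <<'E'
from station import sensors, viewer, order, manip
import cv2
o=sensors.get_obs();print(o)
for n in("side","top","wrist"):
    print(n,viewer.calibration(n)); cv2.imwrite(f"pics/{n}0.png",viewer.capture(n)[:,:,::-1])
E
```

```text
pics
{'clock': 0.0, 'joints': array([ 1.02290661e+00,  2.45832510e-01,  1.55904090e+00, -3.99750904e-05,
        1.33871353e+00, -1.74096952e-01]), 'qvel': array([-0.00164781, -0.00168301, -0.00029651, -0.00083524,  0.00198169,
        0.00039442]), 'tau': array([-5.73450197e-04, -4.29506350e+01, -3.26128185e+01, -2.75806333e-04,
        5.49535209e-03, -6.75479598e-06]), 'tcp_pos': array([0.23711762, 0.60474271, 0.30275395]), 'eef_rot': array([-5.83601413e-01, -3.08622882e+00,  2.95166026e-03]), 'force': array([ 0.37534364, -0.11630181,  1.22348738]), 'torque': array([-0.01905208,  0.0090133 , -0.0407105 ]), 'gripper_force': 0.0, 'gripper_width': 0.08533453032735719}
side {'fov_y': 49.298799871625576, 'cx': 265.336718763757, 'cy': 192.97910760501892, 'eye': array([ 0.26896029, -0.86763899,  0.76542593]), 'orientation': array([-2.18015069,  0.24130666, -0.09596244])}
top {'fov_y': 52.59312203383162, 'cx': 258.11053502375825, 'cy': 187.7583867529641, 'eye': array([ 0.28731079, -0.0025917 ,  1.18522821]), 'orientation': array([-2.19155861,  2.12830437, -0.12046192])}
wrist {'fov_y': 65.15855346791467, 'cx': 253.2503907837242, 'cy': 191.70108039720807, 'tool_from_camera': array([[ 5.83486151e-04, -9.49386938e-01, -3.14108424e-01,
         7.98768148e-02],
       [ 9.99999681e-01,  3.82461914e-04,  7.01610025e-04,
        -2.96245580e-04],
       [-5.45964884e-04, -3.14108733e-01,  9.49386858e-01,
        -6.97763042e-02],
       [ 0.00000000e+00,  0.00000000e+00,  0.00000000e+00,
         1.00000000e+00]])}
```

View pics/top0.png

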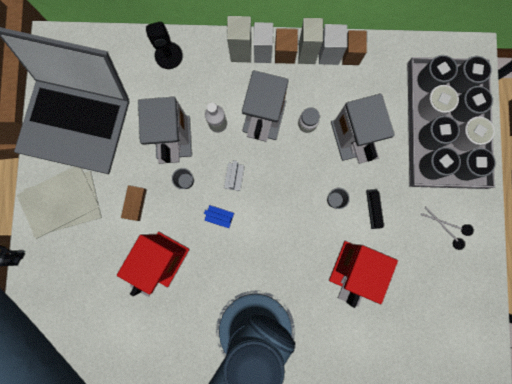

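View pics/side0.png

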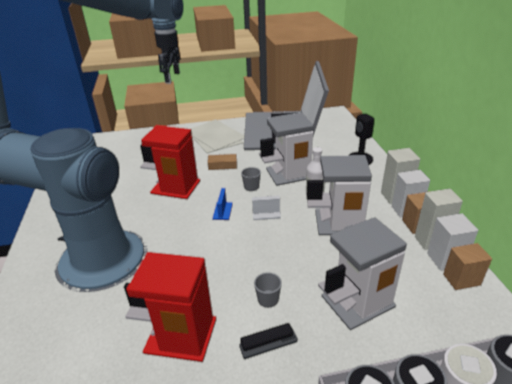

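```bash
cat > h.py <<'E'
import numpy as np, cv2
from scipy.spatial.transform import Rotation as R
from station import sensors, viewer
def cam(n,o=None):
    c=viewer.calibration(n); f=192/np.tan(np.radians(c["fov_y"])/2)
    K=np.array([[f,0,c["cx"]],[0,f,c["cy"]],[0,0,1]])
    if n=="wrist":
        T=np.eye(4);T[:3,:3]=R.from_rotvec(o["eef_rot"]).as_matrix();T[:3,3]=o["tcp_pos"];T=T@c["tool_from_camera"]
    else:
        T=np.eye(4);T[:3,:3]=R.from_rotvec(c["orientation"]).as_matrix();T[:3,3]=c["eye"]
    return K,T
def back(K,T,uv,z):
    d=T[:3,:3]@np.linalg.inv(K)@np.array([uv[0],uv[1],1.]); return T[:3,3]+d*(z-T[2,3])/d[2]
def proj(K,T,p):
    q=K@(T[:3,:3].T@(np.asarray(p,float)-T[:3,3])); return q[:2]/q[2]
E
python3 - <<'E'
import cv2
im=cv2.imread("pics/top0.png")
a=cv2.resize(im[64:188,125:265],None,fx=4.2,fy=4.2,interpolation=cv2.INTER_CUBIC)
b=cv2.resize(im[60:184,235:405],None,fx=4.2,fy=4.2,interpolation=cv2.INTER_CUBIC)
cv2.imwrite("pics/ta.png",a);cv2.imwrite("pics/tb.png",b)
from h import *
K,T=cam("top")
for n,uv,z in[("L",(159,117),.195),("M",(266,96),.195),("R",(369,119),.195),("mk",(235,176),.03)]:print(n,back(K,T,uv,z))
E
```

```text
L [0.58108902 0.26827657 0.195     ]
M [ 0.64609477 -0.01065813  0.195     ]
R [ 0.59151542 -0.28184086  0.195     ]
mk [0.45456383 0.07434848 0.03      ]
```

View pics/ta.png

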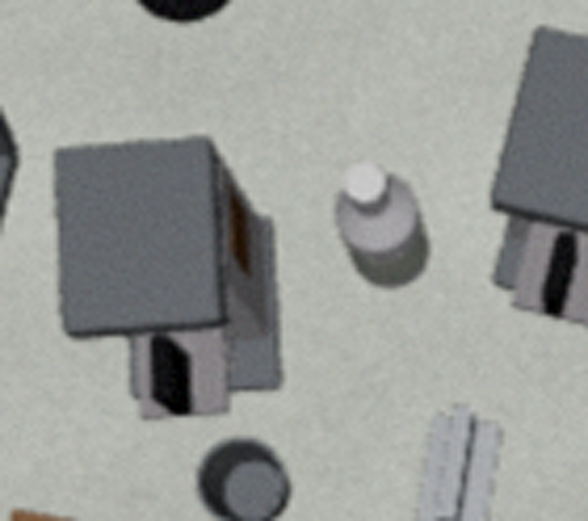

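View pics/tb.png

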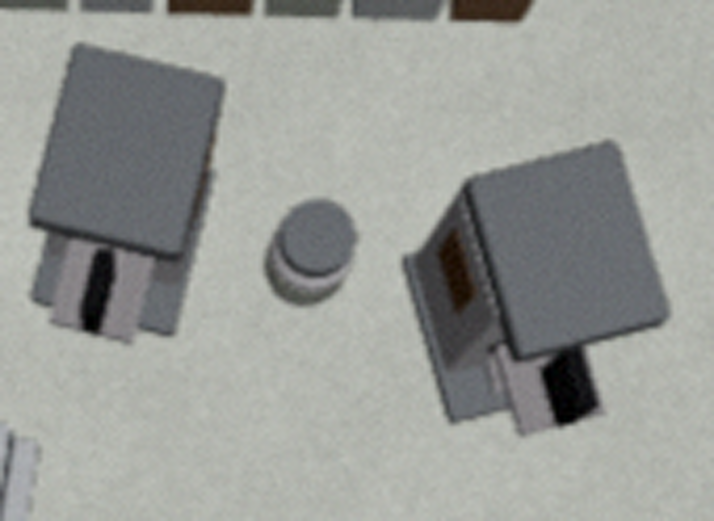

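```bash
cat >> h.py <<'E'
from scipy.optimize import least_squares
def fit(K,T,pts,uv,x0):
    def r(q):
        c,s=np.cos(q[2]),np.sin(q[2])
        return np.concatenate([proj(K,T,[q[0]+c*p[0]-s*p[1],q[1]+s*p[0]+c*p[1],p[2]])-u for p,u in zip(pts,uv)])
    o=least_squares(r,x0); return o.x,np.sqrt(np.mean(o.fun**2))
hood=[(.075,.05,.195),(.075,-.05,.195),(-.045,-.05,.195),(-.045,.05,.195)]
def loc(q,p):
    c,s=np.cos(q[2]),np.sin(q[2]);d=np.array(p[:2])-q[:2];return np.array([c*d[0]+s*d[1],-s*d[0]+c*d[1]])
E
python3 - <<'E'
from h import *
K,T=cam("top")
A=np.array([125,64]);B=np.array([235,60])
U=dict(L=(A,[(57,150),(210,138),(225,325),(68,335)],[(188,412),(228,412),(142,416)]),M=(B,[(80,45),(222,80),(180,255),(33,222)],[(100,330),(132,342),(52,322)]),R=(B,[(475,182),(615,143),(667,320),(522,355)],[(562,424),(603,412),(523,434)]))
for n,(off,c,g) in U.items():
    px=np.array(c)/4.2+off
    x,e=fit(K,T,hood,px,[.6,0,0]); print(n,x.round(4),e, [loc(x,back(K,T,np.array(p)/4.2+off,.086)).round(4) for p in g])
for n,p,z in[("pot1",(182,179),.058),("pot2",(337,199),.058),("bottle",(214,112),.15),("jar",(310,117),.085),("carton",(133,203),.035),("stap",(375,209),.039)]:print(n,back(K,T,p,z).round(3))
E
```

```text
L [0.5573 0.2678 0.1167] 0.5241576283699511 [array([-0.0765,  0.0005]), array([-0.0789, -0.0268]), array([-0.0765,  0.032 ])]
M [ 0.6323 -0.0066 -0.2117] 0.9482732985189071 [array([-0.0755, -0.0036]), array([-0.0785, -0.027 ]), array([-0.078 ,  0.0299])]
R [ 0.5762 -0.2902  0.2751] 1.2223351984393094 [array([-0.078 , -0.0002]), array([-0.0768, -0.0297]), array([-0.0782,  0.0275])]
pot1 [0.437 0.227 0.058]
pot2 [ 0.392 -0.227  0.058]
bottle [0.613 0.13  0.15 ]
jar [ 0.626 -0.141  0.085]
carton [0.364 0.374 0.035]
stap [ 0.367 -0.343  0.039]
```

```bash
cat >> h.py <<'E'
UN=dict(L=[.5573,.2678,.1167],M=[.6323,-.0066,-.2117],R=[.5762,-.2902,.2751])
def glob(q,p):
    c,s=np.cos(q[2]),np.sin(q[2]);return np.array([q[0]+c*p[0]-s*p[1],q[1]+s*p[0]+c*p[1]])
def rel(xy,z,yaw,o=None):
    "shift in tool axes + roll to bring TCP to (xy,z) with tool y along direction yaw+90 (mod pi)"
    o=o or sensors.get_obs();Rm=R.from_rotvec(o["eef_rot"]).as_matrix()
    d=Rm.T@(np.array([*xy,z])-o["tcp_pos"])
    t=Rm.T@np.array([-np.sin(yaw),np.cos(yaw),0]);a=np.arctan2(-t[0],t[1])
    a=(a+np.pi/2)%np.pi-np.pi/2
    print("clock",o["clock"],"tcp",o["tcp_pos"].round(4),"toolx",Rm[:,0].round(3),"toolz",Rm[:,2].round(3),"j",o["joints"].round(2),"F",o["force"].round(1),"w",o["gripper_width"].round(4),"| d",d.round(4),"roll",a.round(4)); return d,a
E
python3 - <<'E'
from h import *
q=UN["L"];rel(glob(q,(-.066,0)),.30,q[2])
E
```

```text
Traceback (most recent call last):
  File "h.py", line 34, in rel
    print("clock",o["clock"],"tcp",o["tcp_pos"].round(4),"toolx",Rm[:,0].round(3),"toolz",Rm[:,2].round(3),"j",o["joints"].round(2),"F",o["force"].round(1),"w",o["gripper_width"].round(4),"| d",d.round(4),"roll",a.round(4)); return d,a
                                                                                                                                                                ^^^^^^^^^^^^^^^^^^^^^^^^
AttributeError: 'float' object has no attribute 'round'
```

```bash
sed -i 's/o\["gripper_width"\].round(4)/round(o["gripper_width"],4)/; s/"roll",a.round(4)/"roll",round(float(a),4)/' h.py; python3 - <<'E'
from h import *
q=UN["L"];rel(glob(q,(-.066,0)),.30,q[2])
E
```

```text
clock 0.15 tcp [0.2372 0.6048 0.303 ] toolx [-0.931  0.365  0.   ] toolz [-0.001 -0.001 -1.   ] j [ 1.02  0.25  1.56  0.    1.34 -0.17] F [ 0.3 -0.4 -0. ] w 0.0854 | d [-0.3629 -0.228   0.0033] roll -0.4905
```

```bash
python3 -m crank '[0,-0.363,-0.228,0.003,-0.4905, 0,-0.363,-0.228,0.003,-0.4905, 0,-0.363,-0.228,0.003,-0.4905, 0,-0.363,-0.228,0.003,-0.4905, 0,-0.363,-0.228,0.003,-0.4905, 0,-0.363,-0.228,0.003,-0.4905, 0,-0.363,-0.228,0.003,-0.4905, 0,-0.363,-0.228,0.003,-0.4905]'; python3 - <<'E'
from h import *
q=UN["L"];rel(glob(q,(-.066,0)),.30,q[2])
E
```

```text
clock: 0.95
tcp_pos: [0.4721, 0.2865, 0.301]
eef_rot: [0.183, -3.136, -0.0]
force: [0.5, 0.5, 0.1]
gripper_width: 0.0852
gripper_force: 0.0
clock 0.95 tcp [0.4721 0.2865 0.301 ] toolx [-0.993 -0.116  0.   ] toolz [-0.  0. -1.] j [ 0.34  0.02  1.81  0.    1.31 -1.35] F [0.5 0.5 0.1] w 0.0852 | d [-0.0165 -0.0285  0.001 ] roll -0.0
```

```bash
python3 -m crank '[0,-0.0165,-0.0285,0,0, 0,-0.0165,-0.0285,0,0, 0,-0.0165,-0.0285,0,0]'; python3 - <<'E'
from h import *
q=UN["L"];o=sensors.get_obs();rel(glob(q,(-.066,0)),.30,q[2]);cv2.imwrite("pics/w1.png",viewer.capture("wrist")[:,:,::-1])
K,T=cam("wrist",o)
for p in hood+[(-.077,.007,.147),(-.077,-.007,.147),(-.045,.007,.147),(-.045,-.007,.147)]:print(p,proj(K,T,[*glob(q,p),p[2]]).round(0))
E
```

```text
clock: 1.25
tcp_pos: [0.4911, 0.2616, 0.3008]
eef_rot: [0.181, -3.136, -0.0]
force: [0.4, 0.6, 0.1]
gripper_width: 0.0852
gripper_force: 0.0
clock 1.25 tcp [0.4911 0.2616 0.3008] toolx [-0.993 -0.115  0.001] toolz [-0.001  0.    -1.   ] j [ 0.29  0.03  1.8   0.    1.31 -1.4 ] F [0.4 0.6 0.1] w 0.0852 | d [-0.0005 -0.0015  0.0008] roll -0.0015
(0.075, 0.05, 0.195) [316. 389.]
(0.075, -0.05, 0.195) [188. 389.]
(-0.045, -0.05, 0.195) [176. 254.]
(-0.045, 0.05, 0.195) [327. 254.]
(-0.077, 0.007, 0.147) [261. 186.]
(-0.077, -0.007, 0.147) [243. 186.]
(-0.045, 0.007, 0.147) [261. 224.]
(-0.045, -0.007, 0.147) [243. 224.]
```

View pics/w1.png

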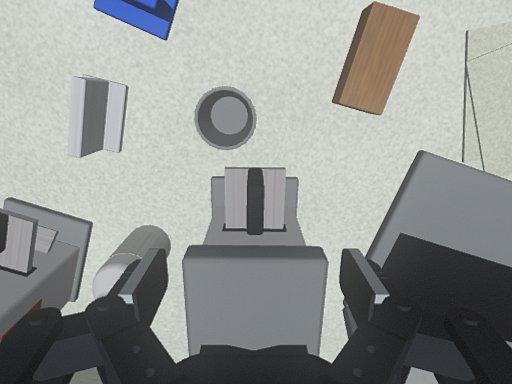

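```bash
python3 - <<'E'
from h import *
q=UN["L"];o=sensors.get_obs();K,T=cam("wrist",o)
for uv,z in[((255,169),.147),((255,233),.147),((247,200),.147),((263,200),.147),((184,249),.195),((327,249),.195),((225,168),.086),((285,168),.086)]:print(uv,z,loc(q,back(K,T,uv,z)).round(4))
print(loc(q,o["tcp_pos"]))
E
```

```text
(255, 169) 0.147 [-0.0913  0.0032]
(255, 233) 0.147 [-0.0373  0.0033]
(247, 200) 0.147 [-0.0661 -0.0031]
(263, 200) 0.147 [-0.0662  0.0096]
(184, 249) 0.195 [-0.0492 -0.0436]
(327, 249) 0.195 [-0.0493  0.0503]
(225, 168) 0.086 [-0.0772 -0.0256]
(285, 168) 0.086 [-0.0772  0.0328]
[-0.06687051  0.00232487]
```

```bash
python3 -m crank '[0,0.0005,0.001,0.05,0, 0,0.0005,0.001,0.08,0, 0,0.0005,0.001,0.099,0, 0,0.0005,0.001,0.099,0, 0,0.0005,0.001,0.099,0]'; python3 -c "
from h import *
q=UN['L'];o=sensors.get_obs();rel(glob(q,(-.066,.0033)),.202,q[2],o);print(loc(q,o['tcp_pos']))"
```

```text
clock: 1.8
tcp_pos: [0.49, 0.264, 0.2026]
eef_rot: [-0.186, 3.136, 0.0]
force: [0.1, -0.6, 0.5]
gripper_width: 0.0853
gripper_force: 0.0
clock 1.8 tcp [0.49   0.264  0.2026] toolx [-0.993 -0.118 -0.   ] toolz [ 0.  0. -1.] j [ 0.29  0.14  1.87  0.    1.13 -1.4 ] F [ 0.1 -0.6  0.5] w 0.0853 | d [-0.0012 -0.0007  0.0006] roll 0.0017
[-0.06724646  0.0040127 ]
```

```bash
python3 -m crank '[1,0,0,0,0, 1,0,0,0,0, 1,0,0,0,0, 1,0,0,0,0, 1,0,0,0,0, 1,0,0,0,0]'
```

```text
clock: 2.4
tcp_pos: [0.4906, 0.2629, 0.2027]
eef_rot: [-0.182, 3.136, 0.0]
force: [-0.7, -0.9, 2.7]
gripper_width: 0.0124
gripper_force: 59.1
```

```bash
python3 -m crank '[1,0.015,0,0,0, 1,0.03,0,0,0, 1,0.045,0,0,0, 1,0.051,0,0,0, 1,0.051,0,0,0, 1,0.051,0,0,0, 1,0.051,0,0,0]';  python3 -c "
from h import *
q=UN['L'];o=sensors.get_obs();print(o['force'],loc(q,o['tcp_pos']))
cv2.imwrite('pics/w2.png',viewer.capture('wrist')[:,:,::-1])"
```

```text
clock: 3.1
tcp_pos: [0.4415, 0.2575, 0.2027]
eef_rot: [-0.181, 3.13, 0.004]
force: [6.8, 3.4, -4.0]
gripper_width: 0.012
gripper_force: 60.9
[ 6.8066939   3.40040046 -3.98531981] [-0.11622882  0.00327538]
```

View pics/w2.png

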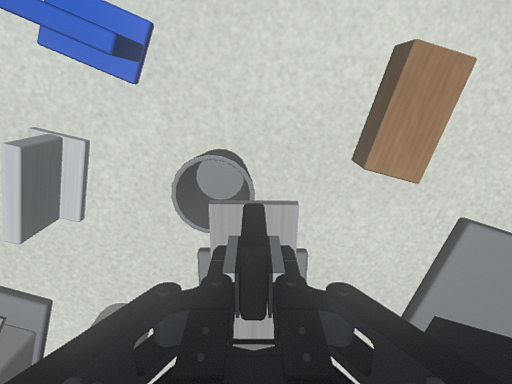

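```bash
python3 -m crank '[1,0.003,0,0,0, 1,0.003,0,0,0, 1,0.003,0,0,0, 1,0.003,0,0,0]';  python3 -c "
from h import *
q=UN['L'];o=sensors.get_obs();print(o['force'],loc(q,o['tcp_pos']))"
```

```text
clock: 3.55
tcp_pos: [0.44, 0.2573, 0.2027]
eef_rot: [-0.18, 3.125, 0.005]
force: [15.3, 6.4, -11.5]
gripper_width: 0.0126
gripper_force: 59.9
[ 15.25963588   6.44276324 -11.52265882] [-0.11774502  0.00324717]
```

```bash
python3 -m crank '[0,0,0,0,0, 0,0,0,0,0, 0,0,0,0,0, 0,0,0,0,0, 0,0,0,0,0, 0,0,0,-0.04,0, 0,0,0,-0.08,0, 0,0,0,-0.1,0]';  python3 -c "
from h import *
q=UN['M'];o=sensors.get_obs()
cv2.imwrite('pics/w3.png',viewer.capture('wrist')[:,:,::-1])
t=viewer.capture('top');cv2.imwrite('pics/t3.png',t[:,:,::-1])
K,T=cam('wrist',o)
for s in(0,.05):print([proj(K,T,[*glob(UN['L'],(-.077-s,.0033+y)),.086]).round(0) for y in(-.03,.03)])
rel(glob(q,(-.0672,0)),.30,q[2])"
```

```text
clock: 4.35
tcp_pos: [0.4378, 0.257, 0.306]
eef_rot: [-0.183, 3.131, 0.002]
force: [0.9, -0.5, -0.7]
gripper_width: 0.0852
gripper_force: 0.0
[array([225., 215.]), array([282., 215.])]
[array([223., 169.]), array([284., 169.])]
clock 4.45 tcp [0.4383 0.2572 0.3062] toolx [-0.993 -0.117 -0.008] toolz [ 0.007  0.002 -1.   ] j [ 0.31 -0.1   1.92  0.    1.32 -1.38] F [-0.7  0.4  0. ] w 0.0853 | d [-0.0983 -0.2629  0.0065] roll 0.3286
```

View pics/w3.png

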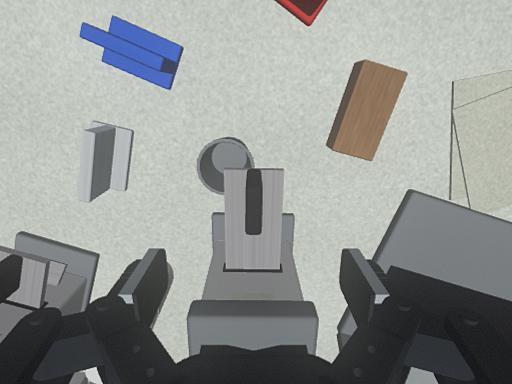

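```bash
python3 -m crank '[0,-0.098,-0.263,0.006,0.3286, 0,-0.098,-0.263,0.006,0.3286, 0,-0.098,-0.263,0.006,0.3286, 0,-0.098,-0.263,0.006,0.3286, 0,-0.098,-0.263,0.006,0.3286, 0,-0.098,-0.263,0.006,0.3286, 0,-0.098,-0.263,0.006,0.3286, 0,-0.098,-0.263,0.006,0.3286]';  python3 -c "
from h import *
q=UN['M'];o=sensors.get_obs()
cv2.imwrite('pics/w4.png',viewer.capture('wrist')[:,:,::-1])
rel(glob(q,(-.0672,0)),.30,q[2],o)"
```

```text
clock: 5.25
tcp_pos: [0.5642, 0.0066, 0.2944]
eef_rot: [-0.334, -3.121, -0.001]
force: [-0.0, -0.1, -0.4]
gripper_width: 0.0852
gripper_force: 0.0
clock 5.25 tcp [0.5642 0.0066 0.2944] toolx [-0.977  0.211  0.003] toolz [-0.003  0.001 -1.   ] j [-0.19  0.06  1.79  0.    1.3  -1.55] F [-0.  -0.1 -0.4] w 0.0852 | d [-0.0021  0.0014 -0.0056] roll -0.0014
```

View pics/w4.png

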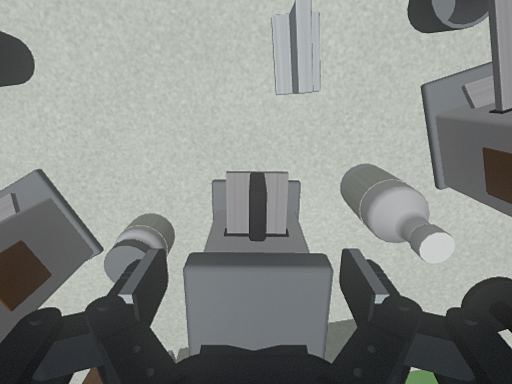

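```bash
cat > m.py <<'E'
from h import *
import sys
q=UN[sys.argv[1]];bl,br,row=map(float,sys.argv[2:5])
o=sensors.get_obs();K,T=cam("wrist",o)
a=[loc(q,back(K,T,(c,row),.086)) for c in(bl,br)];m=(a[0]+a[1])/2
print(a,m,"yawerr",np.arctan2(a[1][0]-a[0][0],a[1][1]-a[0][1]),"tcp",loc(q,o["tcp_pos"]))
rel(glob(q,(m[0]+.010,m[1])),.202,q[2],o)
E
python3 m.py M 227 288 172
```

```text
[array([-0.07775647, -0.02594287]), array([-0.07777607,  0.03236313])] [-0.07776627  0.00321013] yawerr -0.00033620502597761384 tcp [-0.06966561 -0.00067591]
clock 5.3 tcp [0.564  0.0074 0.2948] toolx [-0.978  0.21   0.002] toolz [-0.002  0.001 -1.   ] j [-0.19  0.05  1.79  0.    1.3  -1.55] F [0.6 0.4 0.1] w 0.0851 | d [-0.0021  0.0039  0.0928] roll -0.0001
```

```bash
python3 -m crank '[0,-0.001,0.004,0.04,0, 0,-0.001,0.004,0.08,0, 0,-0.001,0.004,0.0925,0, 0,-0.001,0.004,0.0925,0]'; python3 -m crank '[1,0,0,0,0, 1,0,0,0,0, 1,0,0,0,0, 1,0,0,0,0, 1,0,0,0,0, 1,0,0,0,0]'; python3 -m crank '[1,0.015,0,0,0, 1,0.03,0,0,0, 1,0.045,0,0,0, 1,0.052,0,0,0, 1,0.052,0,0,0, 1,0.052,0,0,0, 1,0.053,0,0,0, 1,0.053,0,0,0]'; python3 -c "
from h import *
q=UN['M'];o=sensors.get_obs();print(o['force'],loc(q,o['tcp_pos']))"
```

```text
clock: 5.7
tcp_pos: [0.5649, 0.0118, 0.2014]
eef_rot: [-0.329, -3.119, -0.001]
force: [-0.2, -0.1, -0.7]
gripper_width: 0.0859
gripper_force: 0.0
clock: 6.3
tcp_pos: [0.5668, 0.0096, 0.2047]
eef_rot: [0.333, 3.123, -0.003]
force: [-2.9, -4.7, 4.9]
gripper_width: 0.0124
gripper_force: 60.4
clock: 7.1
tcp_pos: [0.5173, 0.0206, 0.2047]
eef_rot: [0.333, 3.114, -0.002]
force: [11.0, -2.9, -5.7]
gripper_width: 0.0122
gripper_force: 60.0
[10.97674766 -2.91229025 -5.68459425] [-0.11819759  0.00246805]
```

```bash
python3 -m crank '[1,0.002,0,0,0, 1,0.002,0,0,0, 1,0.002,0,0,0, 1,0.002,0,0,0, 1,0.002,0,0,0]';  python3 -m crank '[0,0,0,0,0, 0,0,0,0,0, 0,0,0,0,0, 0,0,0,0,0, 0,0,0,0,0, 0,0,0,-0.04,0, 0,0,0,-0.08,0, 0,0,0,-0.1,0]';  python3 -c "
from h import *
q=UN['R'];o=sensors.get_obs()
cv2.imwrite('pics/w5.png',viewer.capture('wrist')[:,:,::-1])
K,T=cam('wrist',o)
for s in(0,.05):print([proj(K,T,[*glob(UN['M'],(-.077-s,.0033+y)),.086]).round(0) for y in(-.03,.03)])
rel(glob(q,(-.0672,.003)),.30,q[2],o)"
```

```text
clock: 7.6
tcp_pos: [0.5168, 0.0207, 0.2048]
eef_rot: [0.333, 3.109, -0.002]
force: [19.4, -4.8, -12.5]
gripper_width: 0.0124
gripper_force: 59.1
clock: 8.4
tcp_pos: [0.5138, 0.022, 0.3075]
eef_rot: [0.331, 3.119, -0.001]
force: [0.2, -0.2, -0.5]
gripper_width: 0.0857
gripper_force: 0.0
[array([225., 216.]), array([282., 216.])]
[array([224., 170.]), array([284., 170.])]
clock 8.4 tcp [0.5138 0.022  0.3075] toolx [-0.978  0.21  -0.005] toolz [ 0.005 -0.001 -1.   ] j [-0.18 -0.08  1.9   0.    1.32 -1.54] F [ 0.2 -0.2 -0.5] w 0.0857 | d [-0.0657 -0.3209  0.0078] roll -0.4868
```

View pics/w5.png

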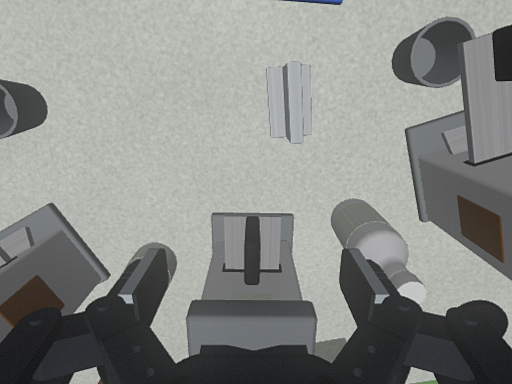

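```bash
python3 -m crank '[0,-0.066,-0.321,0.008,-0.4868, 0,-0.066,-0.321,0.008,-0.4868, 0,-0.066,-0.321,0.008,-0.4868, 0,-0.066,-0.321,0.008,-0.4868, 0,-0.066,-0.321,0.008,-0.4868, 0,-0.066,-0.321,0.008,-0.4868, 0,-0.066,-0.321,0.008,-0.4868, 0,-0.066,-0.321,0.008,-0.4868]'; python3 -m crank '[0,0,0,0,0, 0,0,0,0,0]'; python3 -c "
from h import *
q=UN['R'];o=sensors.get_obs()
im=viewer.capture('wrist');cv2.imwrite('pics/w6.png',im[:,:,::-1])
rel(glob(q,(-.0672,.003)),.30,q[2],o)
g=im.mean(2).astype(int)
for r in(150,165,180,195,210,225,240):
    d=np.where(g[r,180:340]<70)[0]+180; print(r,(d.min(),d.max(),len(d)) if len(d) else None, g[r,200:320:6])
for c in(235,280):print(c,g[140:260:5,c])
for r in (260,275,290): print(r,g[r,170:345:5])
"
```

```text
clock: 9.25
tcp_pos: [0.5089, -0.3101, 0.2947]
eef_rot: [0.422, -3.112, 0.001]
force: [0.0, 1.0, -0.3]
gripper_width: 0.0854
gripper_force: 0.0
clock: 9.45
tcp_pos: [0.5098, -0.3047, 0.2951]
eef_rot: [0.432, -3.111, -0.002]
force: [-0.4, 0.1, -0.2]
gripper_width: 0.0857
gripper_force: 0.0
clock 9.45 tcp [ 0.5098 -0.3047  0.2951] toolx [-0.962 -0.272  0.   ] toolz [-0.001  0.001 -1.   ] j [-0.73  0.12  1.71  0.    1.31 -2.58] F [-0.4  0.1 -0.2] w 0.0857 | d [-0.0006 -0.0011 -0.0049] roll 0.0006
150 None [195 200 201 203 206 198 201 198 199 209 204 205 197 203 200 199 209 205
 200 203]
165 None [191 189 195 202 197 198 202 194 198 202 208 196 200 204 205 204 200 200
 190 202]
180 (np.int64(238), np.int64(252), 11) [197 129 130 160 157 159 165  69  68 120 161 156 158 136 133 134 196 194
 196 202]
195 (np.int64(237), np.int64(252), 11) [204 128 135 161 155 156  86  71  69 118 160 155 158 128 134 137 196 197
 201 195]
210 (np.int64(237), np.int64(253), 17) [201 105 131 163 156 157 151  65  65 102 158 153 159 125 130 130 193 196
 192 188]
225 (np.int64(238), np.int64(253), 16) [200 131 130 138 159 156 149  60  59  90 156 152 158  78 129 131 203 202
 202 205]
240 None [133 132 131 128 128 130 127 129 128 126 126 127 127 127 126 130 124 200
 195 204]
235 [210 201 207 198 204 203 153 155 155 160 153 152 154 162 159 161 160 159
 117 131 127 129  75  83]
280 [207 200 200 206 197 201 203 204 134 135 135 135 133 133 130 132 131 135
  99 131 129 129  81  84]
260 [204  88  88  87  86  85  85  82  83  83  82  84  83  80  83  83  85  84
  82  85  87  88  89  89  89  92  91  92  92  88 205 202 123 119 119]
275 [129 131 130 133 130 130 131 131 131 129 130 129 128 129 128 126 126 129
 128 127 128 127 130 130 130 130 127 131 130 122  98 108 113 114  52]
290 [200 129 132 131 129 129 131 129 128 130 130 131 126 129 127 128 129 127
 128 128 125 127 128 127 128 130 126 129 128 117 202 117 139 176 157]
```

```bash
python3 - <<'E'
import cv2
g=cv2.imread("pics/w6.png").mean(2).astype(int)
print(g[180,200:225],g[180,265:290]); print(g[225,200:225],g[225,265:290])
print(g[160:180,226],g[160:180,266])
E
python3 m.py R 216 276 168
```

```text
[197 196 199 185 118 120 129 129 129 130 130 130 130 129 127 137 171 165
 160 159 161 162 160 158 157] [162 156 154 156 162 162 160 158 159 159 161 164 159 136 135 134 136 134
 136 133 134 134 133 135 135]
[200 207 201 142 122 129 131 133 134 130 131 131 130 132 131 133 127 112
 138 167 157 156 156 157 159] [156 152 151 156 157 158 159 158 155 157 165 159 116  78 104 135 129 132
 129 129 130 130 132 131 131]
[197 199 202 199 193 194 198 211 147 109 143 162 164 162 161 161 161 160
 162 160] [187 193 198 194 195 196 205 191 119 111 155 160 157 157 156 158 155 157
 156 155]
[array([-0.07923017, -0.03160095]), array([-0.07932428,  0.02560326])] [-0.07927723 -0.00299885] yawerr -0.0016451617500988288 tcp [-0.06763241  0.00435227]
clock 9.5 tcp [ 0.5099 -0.3044  0.2953] toolx [-0.962 -0.273  0.   ] toolz [-0.     0.001 -1.   ] j [-0.73  0.12  1.71  0.    1.31 -2.58] F [-0.2  0.4 -0.2] w 0.0854 | d [ 0.0016 -0.0074  0.0933] roll 0.0012
```

```bash
python3 -m crank '[0,0.001,-0.007,0.04,0, 0,0.001,-0.007,0.08,0, 0,0.001,-0.007,0.0925,0, 0,0.001,-0.007,0.0925,0]'; python3 -m crank '[1,0,0,0,0, 1,0,0,0,0, 1,0,0,0,0, 1,0,0,0,0, 1,0,0,0,0, 1,0,0,0,0]'; python3 -m crank '[1,0.015,0,0,0, 1,0.03,0,0,0, 1,0.045,0,0,0, 1,0.052,0,0,0, 1,0.052,0,0,0, 1,0.052,0,0,0, 1,0.053,0,0,0, 1,0.053,0,0,0]'; python3 -m crank '[1,0.002,0,0,0, 1,0.002,0,0,0, 1,0.002,0,0,0, 1,0.002,0,0,0, 1,0.002,0,0,0]'
```

```text
clock: 9.9
tcp_pos: [0.5101, -0.3109, 0.201]
eef_rot: [0.432, -3.109, -0.006]
force: [-0.2, 0.0, 0.3]
gripper_width: 0.0857
gripper_force: 0.0
clock: 10.5
tcp_pos: [0.5107, -0.3115, 0.2042]
eef_rot: [0.432, -3.111, -0.005]
force: [-3.7, 7.3, 7.2]
gripper_width: 0.0126
gripper_force: 59.6
clock: 11.3
tcp_pos: [0.462, -0.3255, 0.2042]
eef_rot: [-0.43, 3.105, 0.003]
force: [9.5, 8.3, 1.2]
gripper_width: 0.0121
gripper_force: 59.4
clock: 11.8
tcp_pos: [0.4615, -0.3255, 0.2042]
eef_rot: [-0.429, 3.101, 0.002]
force: [19.0, 9.5, -1.3]
gripper_width: 0.0119
gripper_force: 58.9
```

```bash
python3 -m crank '[0,0,0,0,0, 0,0,0,0,0, 0,0,0,0,0, 0,0,0,0,0, 0,0,0,0,0, 0,0,0,-0.04,0, 0,0,0,-0.08,0, 0,0,0,-0.1,0]';  python3 -c "
from h import *
q=UN['R'];o=sensors.get_obs()
im=viewer.capture('wrist');cv2.imwrite('pics/w7.png',im[:,:,::-1]);g=im.mean(2).astype(int)
K,T=cam('wrist',o)
for s in(0,.05):print([proj(K,T,[*glob(q,(-.079-s,-.003+y)),.086]).round(0) for y in(-.015,.015)])
print(g[150:240:3,238],g[150:240:3,269])
rel((.454,.074),.30,-.2117,o)"
```

```text
clock: 12.6
tcp_pos: [0.4585, -0.3285, 0.3072]
eef_rot: [-0.43, 3.109, -0.007]
force: [0.5, 0.6, 0.2]
gripper_width: 0.085
gripper_force: 0.0
[array([242., 217.]), array([271., 217.])]
[array([242., 171.]), array([272., 171.])]
[205 200 198 195 197 208 197 207 206 205 194 204 207 203 201 203 203 199
 196 205 207 209 112 161 161 159 158 157 157 157] [201 200 205 211 209 200 202 202 208 211 205 202 201 204 197 198 199 209
 203 204 195 216 114 164 162 162 160 161 162 160]
clock 12.6 tcp [ 0.4585 -0.3285  0.3072] toolx [-0.963 -0.271 -0.002] toolz [ 0.004 -0.004 -1.   ] j [-0.82  0.04  1.78 -0.    1.32 -2.67] F [0.5 0.6 0.2] w 0.085 | d [-0.1048  0.3887  0.0056] roll 0.4863
```

```bash
python3 -m crank '[0,-0.105,0.389,0.006,0.4863, 0,-0.105,0.389,0.006,0.4863, 0,-0.105,0.389,0.006,0.4863, 0,-0.105,0.389,0.006,0.4863, 0,-0.105,0.389,0.006,0.4863, 0,-0.105,0.389,0.006,0.4863, 0,-0.105,0.389,0.006,0.4863, 0,-0.105,0.389,0.006,0.4863]'; python3 -m crank '[0,0,0,0,0, 0,0,0,0,0]'; python3 -c "
from h import *
o=sensors.get_obs()
im=viewer.capture('wrist')[:,:,::-1];cv2.imwrite('pics/w8.png',im)
rel((.454,.074),.30,-.2117,o)
a=cv2.resize(im[100:300,120:386],None,fx=3,fy=3,interpolation=cv2.INTER_CUBIC);cv2.imwrite('pics/w8c.png',a)"
```

```text
clock: 13.45
tcp_pos: [0.4527, 0.0711, 0.2968]
eef_rot: [0.332, 3.124, -0.0]
force: [1.0, -0.2, -0.4]
gripper_width: 0.085
gripper_force: 0.0
clock: 13.65
tcp_pos: [0.453, 0.0702, 0.2967]
eef_rot: [-0.327, -3.124, 0.001]
force: [0.5, 0.5, 0.6]
gripper_width: 0.0857
gripper_force: 0.0
clock 13.65 tcp [0.453  0.0702 0.2967] toolx [-0.978  0.207  0.001] toolz [-0.001 -0.    -1.   ] j [-0.09 -0.22  2.04 -0.    1.32 -1.46] F [0.5 0.5 0.6] w 0.0857 | d [-0.0002  0.0039 -0.0033] roll 0.003
```

View pics/w8c.png

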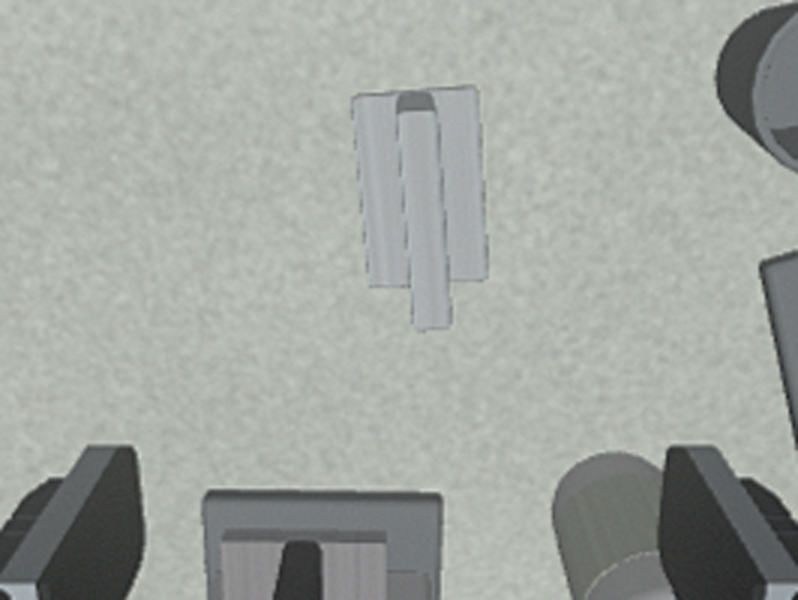

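```bash
python3 -c "
from h import *
o=sensors.get_obs();K,T=cam('wrist',o)
P=[(-.04,-.025,.01),(-.04,.025,.01),(.04,.025,.01),(.04,-.025,.01),(-.04,-.007,.062),(-.04,.007,.062),(.04,.007,.062),(.04,-.007,.062)]
C=[(352,96),(478,87),(489,278),(369,286),(398,112),(437,110),(451,327),(413,330)]
x,e=fit(K,T,P,np.array(C)/3+[120,100],[.454,.074,-.2]);print(x,e)
rel(x[:2],.20,x[2],o)"
```

```text
[ 0.45692995  0.07714419 -0.13533131] 0.4685544661721046
clock 13.7 tcp [0.4532 0.0691 0.2968] toolx [-0.978  0.209  0.001] toolz [-0.001 -0.    -1.   ] j [-0.1  -0.22  2.04 -0.    1.32 -1.46] F [-0.4  0.1 -0.2] w 0.0856 | d [-0.002   0.0086  0.0968] roll -0.0757
```

```bash
python3 -m crank '[0,-0.002,0.0085,0.04,-0.0757, 0,-0.002,0.0085,0.08,-0.0757, 0,-0.002,0.0085,0.12,-0.0757, 0,-0.002,0.0085,0.16,-0.0757, 0,-0.002,0.0085,0.185,-0.0757, 0,-0.002,0.0085,0.199,-0.0757, 0,-0.002,0.0085,0.199,-0.0757]'; python3 -m crank '[1,0,0,0,0, 1,0,0,0,0, 1,0,0,0,0, 1,0,0,0,0, 1,0,0,0,0, 1,0,0,0,0]'; python3 -c "
from h import *
rel((.4569,.0771),.09,-.1353)"
```

```text
clock: 14.4
tcp_pos: [0.4557, 0.0755, 0.0959]
eef_rot: [-0.218, -3.129, 0.0]
force: [0.0, 1.2, -0.1]
gripper_width: 0.0854
gripper_force: 0.0
clock: 15.0
tcp_pos: [0.4575, 0.0772, 0.0988]
eef_rot: [0.213, 3.134, -0.0]
force: [-2.0, 0.2, 4.1]
gripper_width: 0.0132
gripper_force: 59.2
clock 15.0 tcp [0.4575 0.0772 0.0988] toolx [-0.991  0.135 -0.001] toolz [ 0.001 -0.    -1.   ] j [-0.08  0.12  2.13 -0.    0.89 -1.51] F [-2.   0.2  4.1] w 0.0132 | d [ 0.0006 -0.0002  0.0088] roll -0.0002
```

```bash
python3 -m crank '[1,0,0,-0.02,0, 1,0,0,-0.06,0, 1,0,0,-0.10,0, 1,0,0,-0.14,0, 1,0,0,-0.18,0, 1,0,0,-0.22,0, 1,0,0,-0.25,0, 1,0,0,-0.25,0]'; python3 -c "
from h import *
q=UN['L'];rel(glob(q,(.013,.003)),.345,q[2])"
```

```text
clock: 15.8
tcp_pos: [0.4586, 0.0772, 0.3528]
eef_rot: [0.212, 3.125, -0.0]
force: [0.3, -0.6, -2.2]
gripper_width: 0.0133
gripper_force: 59.1
clock 15.8 tcp [0.4586 0.0772 0.3528] toolx [-0.991  0.135 -0.009] toolz [ 0.009 -0.001 -1.   ] j [-0.08 -0.25  1.96  0.    1.42 -1.51] F [ 0.3 -0.6 -2.2] w 0.0133 | d [-0.0839  0.2083  0.0087] roll -0.2521
```

```bash
python3 -m crank '[1,-0.016,0.04,0,-0.06, 1,-0.032,0.08,0,-0.12, 1,-0.048,0.12,0,-0.18, 1,-0.064,0.16,0,-0.2521, 1,-0.08,0.195,0,-0.2521, 1,-0.084,0.208,0,-0.2521, 1,-0.084,0.208,0,-0.2521, 1,-0.084,0.208,0,-0.2521]'; python3 -c "
from h import *
q=UN['L'];o=sensors.get_obs();rel(glob(q,(.013,.003)),.2945,q[2],o);print(loc(q,o['tcp_pos']))"
```

```text
clock: 16.6
tcp_pos: [0.5677, 0.2712, 0.3464]
eef_rot: [0.182, -3.133, 0.002]
force: [-0.5, 0.3, -2.3]
gripper_width: 0.0134
gripper_force: 59.8
clock 16.6 tcp [0.5677 0.2712 0.3464] toolx [-0.993 -0.116  0.003] toolz [-0.003 -0.001 -1.   ] j [ 0.27  0.17  1.57 -0.    1.41 -1.42] F [-0.5  0.3 -2.3] w 0.0134 | d [-0.0024  0.0008  0.0519] roll -0.0004
[0.01074548 0.00220829]
```

Lower gently, watching force.

```bash
python3 -m crank '[1,-0.002,0.001,0.015,0, 1,-0.002,0.001,0.03,0, 1,-0.002,0.001,0.04,0, 1,-0.002,0.001,0.045,0, 1,-0.002,0.001,0.047,0, 1,-0.002,0.001,0.047,0]'; python3 -m crank '[1,0,0,0.0015,0, 1,0,0,0.003,0, 1,0,0,0.003,0, 1,0,0,0.003,0]'
```

```text
clock: 17.2
tcp_pos: [0.5704, 0.2731, 0.3012]
eef_rot: [0.183, -3.136, 0.0]
force: [-0.5, -0.2, -2.6]
gripper_width: 0.0135
gripper_force: 59.9
clock: 17.6
tcp_pos: [0.5704, 0.2732, 0.2984]
eef_rot: [-0.183, 3.136, 0.0]
force: [0.3, 1.0, -2.0]
gripper_width: 0.0137
gripper_force: 59.9
```

```bash
python3 -m crank '[1,0,0,0.001,0, 1,0,0,0.002,0, 1,0,0,0.003,0, 1,0,0,0.003,0, 1,0,0,0.003,0]'; python3 -m crank '[1,0,0,0.001,0, 1,0,0,0.0015,0, 1,0,0,0.0015,0, 1,0,0,0.0015,0]'
```

```text
clock: 18.1
tcp_pos: [0.5704, 0.2731, 0.2952]
eef_rot: [0.183, -3.136, 0.0]
force: [-0.2, -0.8, -2.2]
gripper_width: 0.0134
gripper_force: 59.9
clock: 18.5
tcp_pos: [0.5704, 0.2732, 0.2939]
eef_rot: [-0.183, 3.136, 0.0]
force: [-0.2, 0.9, -1.4]
gripper_width: 0.0134
gripper_force: 59.9
```

```bash
python3 -m crank '[1,0,0,0.001,0, 1,0,0,0.001,0, 1,0,0,0.001,0]'; python3 -m crank '[1,0,0,0.001,0, 1,0,0,0.001,0, 1,0,0,0.001,0]'
```

```text
clock: 18.8
tcp_pos: [0.5705, 0.2732, 0.2938]
eef_rot: [-0.183, 3.135, 0.0]
force: [-3.4, -0.2, 4.9]
gripper_width: 0.0134
gripper_force: 61.0
clock: 19.1
tcp_pos: [0.5706, 0.2733, 0.2938]
eef_rot: [-0.183, 3.135, 0.0]
force: [-5.4, -2.1, 9.5]
gripper_width: 0.0133
gripper_force: 61.6
```

```bash
python3 -m crank '[0.3,0,0,0,0, 0,0,0,0,0, 0,0,0,0,0, 0,0,0,0,0, 0,0,0,0,0, 0,0,0,-0.02,0, 0,0,0,-0.06,0, 0,0,0,-0.1,0]'; python3 -m crank '[0,0.04,0,-0.03,0, 0,0.08,0,-0.03,0, 0,0.1,0,-0.03,0, 0,0.1,0,-0.03,0, 0,0.1,0,-0.03,0]'; python3 -c "
from h import *
q=UN['L'];o=sensors.get_obs();K,T=cam('wrist',o)
a=viewer.capture('wrist')[:,:,::-1].copy();s=viewer.capture('side')[:,:,::-1]
cv2.imwrite('pics/f.png',np.hstack([a[:,60:460],s[90:350,130:430].repeat(1,0) if 0 else cv2.resize(s[80:340,200:471],(400,384))]))"
```

```text
clock: 19.9
tcp_pos: [0.57, 0.273, 0.3918]
eef_rot: [0.183, -3.134, 0.001]
force: [0.4, 0.3, 0.1]
gripper_width: 0.0856
gripper_force: 0.0
clock: 20.4
tcp_pos: [0.4712, 0.2616, 0.4218]
eef_rot: [-0.183, 3.135, 0.0]
force: [0.9, 1.4, -0.0]
gripper_width: 0.0855
gripper_force: 0.0
```

```bash
python3 - <<'E'
# numeric check: change between first and current side/top pictures
from h import *
t=viewer.capture('top')[:,:,::-1];cv2.imwrite('pics/tf.png',t)
q=UN['L']
for n in('top',):
    K,T=cam(n)
    P=[(-.04,-.007),(-.04,.007),(.04,.007),(.04,-.007)]
    print("pred board top px",[proj(K,T,[*glob(q,(.012+x,.003+y)),.257]).round(1) for x,y in P])
g=t.mean(2).astype(int);print(g[85:150:3,130:200:3])
d=np.abs(t.astype(int)-cv2.imread('pics/top0.png')).max(2)>40
for nm,(x,y) in dict(pot1=(182,179),pot2=(337,199),bottle=(214,112),jar=(310,117),carton=(133,203),stap=(375,209)).items():print(nm,d[y-12:y+13,x-12:x+13].sum())
E
```

```text
pred board top px [array([154.4, 129.9]), array([148.7, 130.4]), array([147. ,  98.9]), array([152.6,  98.4])]
[[178 196 197 194 195 196 193 192 194 195 190 194 194 189 187 193 193 190
  189 194 193 195 196 195]
 [ 47 204 192 191 191 191 194 195 192 193 191 195 187 193 194 197 193 192
  192 192 197 194 195 195]
 [ 15 167 199 197 194 198 194 191 193 196 199 194 194 192 195 193 191 194
  197 195 196 199 195 195]
 [ 23  57 203 196 202 198 195 198 193 200 194 193 192 193 200 199 191 199
  197 187 201 195 197 195]
 [ 22  20 202 199 204 192 196 195 184 162 154 143 139 128 115 154 197 195
  193 195 193 194 194 191]
 [ 35  22 153 109 111 115 185 165 115 115 113 113 116 112 114  70 199 195
  197 196 199 194 193 196]
 [ 36  23  80 115 113 117 186 176  77 115 115 115 113 114 117  72 124 196
  197 197 196 196 194 193]
 [ 34  25  42 116 114 118 184 190  69 134 179 191 114 118 115  80  79 176
  200 201 196 197 196 198]
 [ 38  29  41 113 113 148 182 189  71 143 187 189 111 117 113  80  71  86
  196 193 196 199 199 198]
 [ 38  27  93 113 113 154 185 187  70 133 183 186 111 112 117  86  75  29
  137 
[... 581 characters left out ...]
17 119 111  77  81
   76  83 140 194 195 195]
 [ 30  32  35  30  14  20  24  61  31  31  22  16  28 114 119 116  70  84
   77  79 122 199 193 198]
 [ 29  23  30  32  11  23  26 101  41  14  17  14  30 120 117 118  62 100
   78  74 110 199 199 198]
 [ 30  30  31  32  50  44  22  31  22  27  13  15  15 116 117 114  51 104
   96  74 105 199 200 196]
 [ 36  30  29  30  28  14  17  32  21  26  20  23  62  80  92 117  96 101
  102  95 105 193 195 192]
 [ 72  33  27  32  28 177 177 195 194  84  71 148 147 148 147 143 120 110
  112 114 101 192 198 196]
 [ 97  33  34  28  29 195 190 196 199 135 149 147 148 149 147 145 126 120
  119 118 110 198 198 197]]
pot1 91
pot2 0
bottle 0
jar 0
carton 555
stap 0
```

```bash
python3 - <<'E'
from h import *
a=cv2.imread('pics/tf.png').astype(int);b=cv2.imread('pics/top0.png').astype(int)
d=np.abs(a-b).max(2)>40
print("M",d[110:150,240:285].sum(),"R",d[135:175,345:390].sum(),"L slide",d[140:175,150:185].sum())
print(sensors.get_obs()["force"])
from station import order
print(order.close_job())
E
```

```text
M 0 R 0 L slide 389
[-0.14824071 -0.60666687  0.06939624]
the job is handed in; nothing more can be done
None
```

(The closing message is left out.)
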